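# Find the power-box key that is still latched down and release it

## Task

One of the four keys on the bench power box is still latched down. With a fingertip tap each key lightly, one after another from left to right as the robot sees the row, to feel which one it is, letting none of them switch; then press the latched key well down and let go, so that it pops up and all four stand fully raised. Do not press a raised key more than lightly, and do not pick up or push aside anything on the bench.

Things in the scene. Friction and masses are not known exactly. Their poses are not given: they have to be found in the camera images.
- power_box: Low grey bench power box, 92 mm deep (x), 236 mm long (y), fixed to the bench. Origin at the centre of its underside, on the bench; x points to its rear, y along the key row to the robot's left, z up. Four identical grey keys in a row on top at box x = 0, y = +75, +25, -25, -75 mm. Loose things stand all round it, at least 55 mm from the key centres.
- box_top_centre (a point): Centre of the box's case top, 60 mm above the bench, midway along the key row. High over the right side of the bench, some 0.65 m up, hangs a long shop lamp (near end about x = 0.45, y = -0.4 m from the robot's base): an arm that swings in from the right should stay low and drawn back.
- key_1 (a joint): Travel of the leftmost key (first), m, down: 0 raised, 0.005 latched, 0.010 stop. Spring: a raised key starts to move at 1.7 N, then 0.9 N per mm (4.4 N at 3 mm, 11 N at the stop); pushed over 6.5 mm it counts as switched. A latched key does not give below 6 N; pressed nearly to the stop (over 0.009, 12 to 15 N; the catch lets go between 0.007 and 0.0085) and let go, it springs up to 0.
- key_1_top (a point): Centre of the top face of the leftmost key (first); it moves with the key. The cap is 40 mm deep (box x) by 32 mm wide (box y); its top stands 76 mm above the bench when raised and 71 mm when latched. All four look alike, and any one of them may be the latched one.
- key_2 (a joint): Travel of the second key from the left, m, down: 0 raised, 0.005 latched, 0.010 stop. Spring: a raised key starts to move at 1.7 N, then 0.9 N per mm (4.4 N at 3 mm, 11 N at the stop); pushed over 6.5 mm it counts as switched. A latched key does not give below 6 N; pressed nearly to the stop (over 0.009, 12 to 15 N; the catch lets go between 0.007 and 0.0085) and let go, it springs up to 0.
- key_2_top (a point): Centre of the top face of the second key from the left; it moves with the key. The cap is 40 mm deep (box x) by 32 mm wide (box y); its top stands 76 mm above the bench when raised and 71 mm when latched. All four look alike, and any one of them may be the latched one.
- key_3 (a joint): Travel of the third key from the left, m, down: 0 raised, 0.005 latched, 0.010 stop. Spring: a raised key starts to move at 1.7 N, then 0.9 N per mm (4.4 N at 3 mm, 11 N at the stop); pushed over 6.5 mm it counts as switched. A latched key does not give below 6 N; pressed nearly to the stop (over 0.009, 12 to 15 N; the catch lets go between 0.007 and 0.0085) and let go, it springs up to 0.
- key_3_top (a point): Centre of the top face of the third key from the left; it moves with the key. The cap is 40 mm deep (box x) by 32 mm wide (box y); its top stands 76 mm above the bench when raised and 71 mm when latched. All four look alike, and any one of them may be the latched one.
- key_4 (a joint): Travel of the rightmost key (fourth), m, down: 0 raised, 0.005 latched, 0.010 stop. Spring: a raised key starts to move at 1.7 N, then 0.9 N per mm (4.4 N at 3 mm, 11 N at the stop); pushed over 6.5 mm it counts as switched. A latched key does not give below 6 N; pressed nearly to the stop (over 0.009, 12 to 15 N; the catch lets go between 0.007 and 0.0085) and let go, it springs up to 0.
- key_4_top (a point): Centre of the top face of the rightmost key (fourth); it moves with the key. The cap is 40 mm deep (box x) by 32 mm wide (box y); its top stands 76 mm above the bench when raised and 71 mm when latched. All four look alike, and any one of them may be the latched one.
- fine_pliers: Bystander to leave where it is: red-handled cutters lying flat in front of the box, 48 x 113 x 12 mm. Loose. Origin at the centre of its underside.
- sanding_stick_0: Bystander to leave where it is: flat red sanding stick lying in front of the box, 18 x 150 x 5 mm. Loose. Origin at the centre of its underside.
- tip_carton: Bystander to leave where it is: small printed carton standing at the left end of the box, 45 x 58 x 52 mm. Loose. Origin at the centre of its underside.
- thinner_bottle: Bystander to leave where it is: white squeeze bottle standing behind the box, 46 mm across, 135 mm tall. Loose. Origin at the centre of its underside.
- tape_orange: Bystander to leave where it is: roll of orange tape lying at the right end of the box, 72 mm across, 18 mm high. Loose. Origin at the centre of its underside.
- paint_03: Bystander to leave where it is: squat paint jar with a white cap standing behind the box, 43 mm across, 55 mm tall. Loose. Origin at the centre of its underside.

How it is judged:
On the way, in this order (a step that is already met when the one before it is completed fails the run):
1. the fingers tap key 1 (counted from the left) (contact force between the fingers and key_1 above 0.5 N), for 0.03 s.
2. the fingers tap key 2 (counted from the left) (contact force between the fingers and key_2 above 0.5 N), for 0.03 s.
3. the fingers tap key 3 (counted from the left) (contact force between the fingers and key_3 above 0.5 N), for 0.03 s.
4. the fingers tap key 4 (counted from the left) (contact force between the fingers and key_4 above 0.5 N), for 0.03 s.
5. the latched key has been released: all four keys stand raised (value of joint each of key_1, key_2, key_3, key_4 below 0.002 m), for 0.1 s.
At the end, for the whole second after the job is handed in: all four keys stand raised (each less than 2 mm down) after having been tapped in order from left to right, the latched one being released only after the fourth tap (all of step 5); the robot touches nothing.
It fails at once if a key that was raised is pushed more than 6.5 mm down, which would switch it (distance of any of key_1_top, key_2_top, key_3_top, key_4_top from where it was at the start of the episode above 0.0065 m).
It fails at once if a loose thing on the bench is picked up or pushed aside (more than 20 mm) (distance of any of fine_pliers, sanding_stick_0, tip_carton, thinner_bottle, tape_orange, paint_03 from where it was at the start of the episode above 0.02 m).
It also fails if it takes over 54 s, if anything falls off the work surface, if the arm or the gripper's body presses on something with over 40 N, if the wrist force passes 120 N, or if a joint passes its speed limit or range.

## Robot

A 7-joint arm with a two-finger parallel gripper is mounted at the origin on a cart in front of the work surface, level with it; the furniture and walls round the work are solid. World frame = base frame: x ahead of the robot, y to its left, z up, the work surface at z = 0. Lengths are in m, angles in rad, forces in N, time in s.
With the tool pointing down it reaches from about 0.4 to 0.85 m from the base axis. Payload 10.4 kg.
Tool frame: the origin (TCP) lies midway between the tips of the shut fingers; the grasp point (between the pads) lies 19 mm behind it; z points along the fingers, y is the direction in which the jaws open and shut (so a half turn about z gives the same grasp; the last joint's range is limited). The gripper opens to 87 mm and grips with 3 to 60 N. Pads are 19 mm wide; open, the fingers measure 117 mm over their backs; the gripper's body (75 mm by 190 mm) begins 51 mm behind the grasp point.
Start: joints at [-0.023, 0.332, -0.065, 1.46, 0.022, 1.35, -0.088], TCP at [0.625, 0, 0.223] pointing down, gripper open.
Joint ranges: [-2.6, 2.6], [-0.5, 2.12], [-1.47, 1.34], [0.16, 2.42], [-1.27, 4.41], [0.06, 2.06], [-2.6, 2.6]. Speed limits (rad/s): [2.22, 2.22, 2.79, 2.79, 3.14, 3.14, 3.14].

## Interface

Orientations are given as a unit quaternion [x, y, z, w].
In Python, from bench import r gives the robot as it stands.
- The arm moves only by the tool step_arm, never from a script. Its argument "increments" is a list of rows, each a list of 2 entries, a list of its own where there are three numbers: the shift along the tool's x, y, z in m, then the turn, a rotation vector about the tool's x, y, z in rad. A call has 1 to 5 rows; each row is the pose to reach, as a shift and turn from the pose measured when the call began, along the tool's axes at that moment; what a row does not reach only later rows make up. A row lasts 1/10 s, in which the tool goes at most 50 mm and 8.59 degrees, less where a joint would pass 70% of its speed; a pose out of reach is approached as far as the arm can. A call with a gripper value outside its range is refused whole. "hand" is the closure, from -1 (fully open) to 1 (shut), so that 0 is half open, set as the call begins (left out, the last holds). The fingers move at their own pace and stop on an object; "grip_force" is the grip in N (left out, the last holds). Time passes only in rows, so rows that repeat a pose let the fingers close. It gives the time, the measured TCP pose, the force and the opening at its end, in the units of the state.
- r.read_state(): the state, without advancing time (a new reading comes with each control period).
- r.camera(name): name is "scene" or "side" or "wrist"; returns a dict with "pixels" (480x640x3 uint8, blue, green, red), "camera_matrix" (3x3 intrinsics, pixels), "k1" (the pictures are not rectified: a ray, as slopes to the right and down, at radius r is drawn at 1 + k1 r^2 times it, then the intrinsics apply), "extrinsics" (4x4, takes a point from camera to world coordinates). Camera axes: x right, y up, looking along -z (the intrinsics and any distortion apply to the point x, -y, -z); pixel columns grow to the right and rows downward; lengths in m; the calibration is good to about 2 mm. A picture is of the moment at which its call begins. There is no depth.
- r.close_job(): hands the job in, once; it reports no verdict.
The state is a dict: "time": time; "joint_positions": joint angles; "joint_vel": joint speeds; "joint_torque": joint torques, N m; "ee_pos": TCP position; "eef_rot": TCP orientation; "ft_force": force on the tool from outside, world axes, zero at the start; "torque": the same for the moment, N m; "width": finger opening in m.
Only numpy, scipy, OpenCV 4.12 (cv2) and the standard library are available. Lean on these libraries where they do the work, as an engineer would, in place of code of your own. Each camera call takes 0.05 s, during which the arm holds its last target.

## Working session

There is one attempt and no reset: what is moved stays moved. The work goes in short steps, Python scripts to look and compute and a tool call to move; the robot and the scene stay as the last step left them, time stands still between calls to the robot, and variables do not carry over. Pictures are saved under pics/ and viewed, and the job is handed in when it is done.

Besides the shell and the picture viewer there is one more tool, called after "Request:" as name(argument=value, ...) on one line, values as JSON. step_arm: Moves the arm, as the interface text tells. Its arguments: {"type":"object","properties":{"increments":{"type":"array"},"hand":{"type":"number"},"grip_force":{"type":"number"}},"required":["increments"]}

```bash
mkdir -p pics
cat > h.py <<'E'
import numpy as np, cv2
from bench import r
from scipy.spatial.transform import Rotation as R
def ray(c,u,v):
    K=np.array(c["camera_matrix"]);a=np.array([(u-K[0,2])/K[0,0],(v-K[1,2])/K[1,1]]);s=a.copy()
    for _ in range(30): s=a/(1+c["k1"]*(s@s))
    E=np.array(c["extrinsics"]);return E[:3,3],E[:3,:3]@np.array([s[0],-s[1],-1])
def onz(c,u,v,z):
    o,d=ray(c,u,v);return o+d*(z-o[2])/d[2]
def proj(c,p):
    E=np.array(c["extrinsics"]);q=E[:3,:3].T@(np.array(p)-E[:3,3]);s=np.array([q[0],-q[1]])/-q[2]
    s=s*(1+c["k1"]*(s@s));K=np.array(c["camera_matrix"]);return K[0,0]*s[0]+K[0,2],K[1,1]*s[1]+K[1,2]
E
python3 - <<'E'
from h import *
import pickle
print(r.read_state())
for n in("scene","side","wrist"):
    c=r.camera(n);cv2.imwrite(f"pics/{n}0.png",c["pixels"]);pickle.dump(c,open(n+"0.pkl","wb"));print(n,np.array(c["extrinsics"])[:3,3],c["k1"])
E
```

```text
{'time': 0.0, 'joint_positions': array([-0.02258545,  0.332855  , -0.06474527,  1.46094945,  0.02159957,
        1.34987142, -0.08849586]), 'joint_vel': array([ 0.00118026,  0.00021673, -0.00213976, -0.00142594, -0.00102686,
       -0.00035368,  0.00096131]), 'joint_torque': array([-1.20520472e-04, -6.23245955e+01,  2.44190963e-02, -3.89891267e+01,
       -6.13984605e-02,  3.97891912e-02,  1.87085252e-04]), 'ee_pos': array([6.24617481e-01, 1.28959110e-05, 2.21760695e-01]), 'eef_rot': array([ 7.07087715e-01,  7.07125507e-01, -5.07528260e-04, -4.72965132e-04]), 'ft_force': array([-0.68186132,  0.18615658,  0.06410972]), 'torque': array([0.02172359, 0.05743906, 0.05826996]), 'width': 0.08722847481811954}
scene [ 0.17355466 -0.55358406  0.71350953] -0.028913377046310182
side [0.3924007  0.58040747 0.63040203] -0.11394862835605984
wrist [0.62494136 0.0728372  0.38426167] -0.044196438322406835
```

View pics/scene0.png

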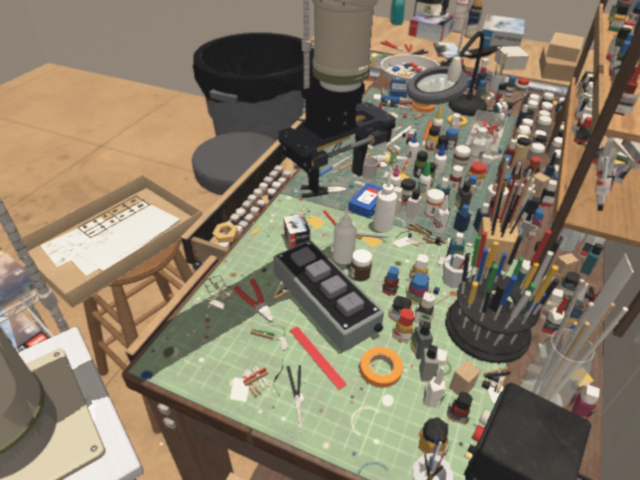

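View pics/side0.png

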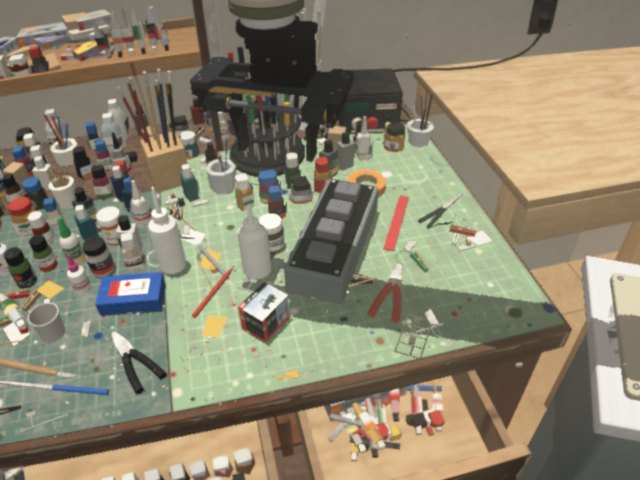

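View pics/wrist0.png

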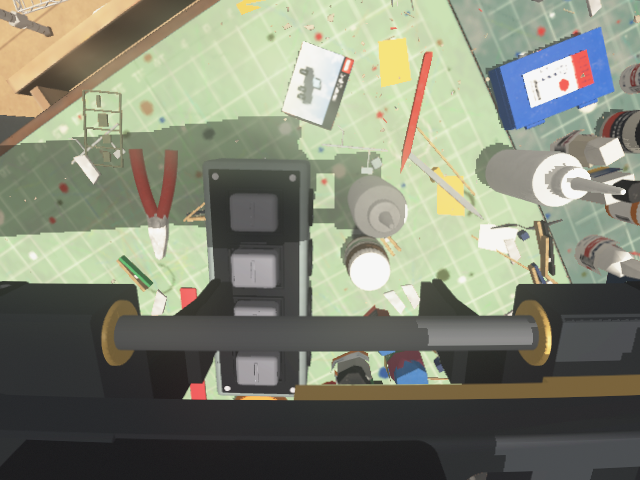

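Wrist view: the box runs vertically at columns 205-310, with keys at about (254,212), (255,268), (256,318) and (257,370); key 1 is at the top (+y). In the scene view the keys run from (303,257) to (350,302). In the side view they run from (322,247) to (348,189). I'll enlarge both to read them more precisely.

Run:
```python
import cv2
a=cv2.imread("pics/scene0.png")[220:360,250:400];b=cv2.imread("pics/side0.png")[165:315,270:395];w=cv2.imread("pics/wrist0.png")[150:410,190:330]
cv2.imwrite("pics/a.png",cv2.resize(a,None,fx=4,fy=4,interpolation=2))
cv2.imwrite("pics/b.png",cv2.resize(b,None,fx=4,fy=4,interpolation=2))
cv2.imwrite("pics/w.png",cv2.resize(w,None,fx=2.3,fy=2.3,interpolation=2))
```

```text
(no output)
```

View pics/a.png

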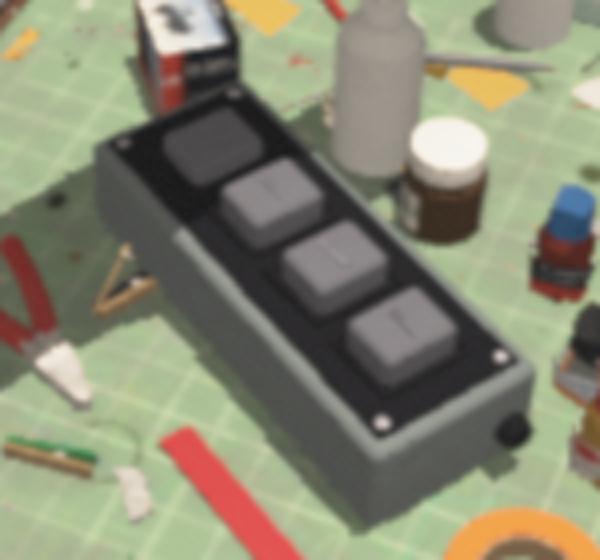

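View pics/b.png

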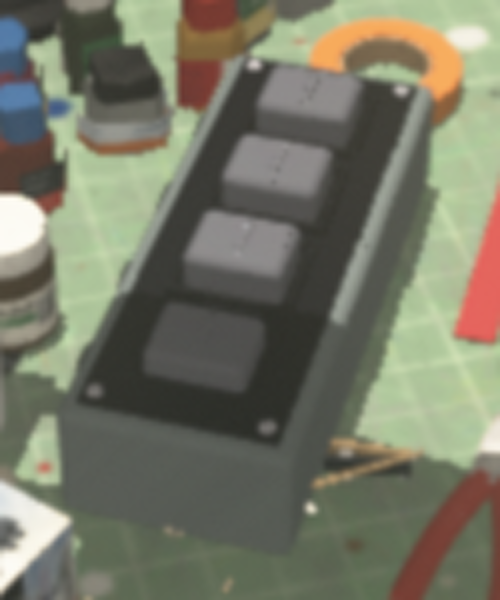

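View pics/w.png

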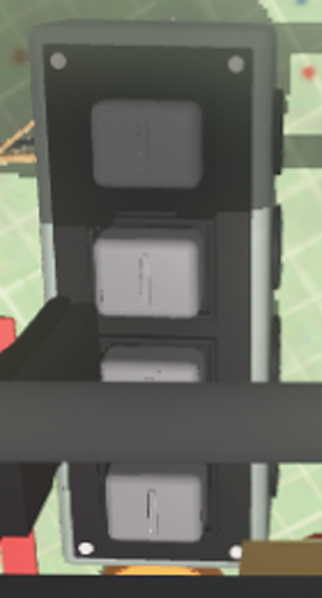

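Run:
```python
from h import *
import pickle
P={"scene":([(125,144),(233,93),(382,422),(500,356)],4,250,220),"side":([(267,427),(93,390),(400,91),(254,65)],4,270,165),"wrist":([(58,61),(236,64),(86,548),(236,552)],2.3,190,150)}
for n,(p,f,x,y) in P.items():
    c=pickle.load(open(n+"0.pkl","rb"))
    q=np.array([onz(c,x+(u+.5)/f-.5,y+(v+.5)/f-.5,.06) for u,v in p])
    d=(q[0]+q[1]-q[2]-q[3])/2; m=q.mean(0)
    print(n,q.round(4)[:,:2].tolist(),"centre",m.round(4),"len",np.linalg.norm(d),"w",np.linalg.norm(q[1]-q[0]),np.linalg.norm(q[3]-q[2]),"yaw of y axis",np.degrees(np.arctan2(-d[0],d[1])))
c=pickle.load(open("wrist0.pkl","rb"));print(np.array(c["extrinsics"]).round(3))
```

```text
scene [[0.5293, 0.0406], [0.5941, 0.0406], [0.5248, -0.1673], [0.59, -0.1687]] centre [ 0.5596 -0.0637  0.06  ] len 0.20866523664139475 w 0.06482431201378094 0.06524971751811617 yaw of y axis -1.1765770280999257
side [[0.5285, 0.0423], [0.5952, 0.0407], [0.524, -0.167], [0.5894, -0.169]] centre [ 0.5593 -0.0633  0.06  ] len 0.209581693325344 w 0.06666964158471968 0.06545517619633433 yaw of y axis -1.40703040301747
wrist [[0.5297, 0.0448], [0.5959, 0.0435], [0.5252, -0.1652], [0.5908, -0.1667]] centre [ 0.5604 -0.0609  0.06  ] len 0.21016530169096673 w 0.06622472105868617 0.06564982589853223 yaw of y axis -1.3179616725439947
[[ 1.    -0.     0.001  0.625]
 [-0.     0.965  0.262  0.073]
 [-0.001 -0.262  0.965  0.384]
 [ 0.     0.     0.     1.   ]]
```

All three views agree on the box: centre (0.560, -0.063), y-axis yaw about -1.3°, and screw spacing of 209 x 66 mm in each. I'll shut the fingers, then turn the tool 90° so the wide gripper body lies along the row, clear of the 135 mm bottle.

Request:
step_arm(increments=[[[0, 0, 0], [0, 0, -0.14]], [[0, -0.01, 0], [0, 0, -0.28]], [[0, -0.02, 0], [0, 0, -0.42]], [[0.005, -0.03, 0], [0, 0, -0.56]], [[0.01, -0.04, 0], [0, 0, -0.7]]], hand=1, grip_force=10)

```text
time: 0.65
ee_pos: [0.5841, 0.0099, 0.2216]
eef_rot: [0.419, 0.908, -0.0, -0.001]
ft_force: [-0.5, 0.6, -0.6]
width: 0.0549
```

Request:
step_arm(increments=[[[0, 0, 0], [0, 0, -0.14]], [[0, 0, 0], [0, 0, -0.28]], [[0, 0, 0], [0, 0, -0.42]], [[0, 0, 0], [0, 0, -0.56]], [[0, 0, 0], [0, 0, -0.7]]])

```text
time: 1.15
ee_pos: [0.5839, 0.0099, 0.2214]
eef_rot: [0.08, 0.997, -0.0, -0.001]
ft_force: [0.6, 1.1, 0.1]
width: 0.0148
```

Request:
step_arm(increments=[[[0, 0, 0], [0, 0, -0.14]], [[0, 0, 0], [0, 0, -0.14]], [[0, 0, 0], [0, 0, -0.14]]])

```text
time: 1.45
ee_pos: [0.5839, 0.0098, 0.2212]
eef_rot: [0.012, 1.0, -0.0, -0.001]
ft_force: [-0.7, -0.1, -0.3]
width: 0.0007
```

```bash
cat > d.py <<'E'
import sys
from h import *
s=r.read_state();M=R.from_quat(s["eef_rot"]).as_matrix()
t=np.array([float(a) for a in sys.argv[1:4]])
print("t",s["time"],"pos",s["ee_pos"].round(4),"F",s["ft_force"].round(2),"w",s["width"],"q",s["joint_positions"].round(2))
print(M.round(3).tolist(),"tool shift",(M.T@(t-s["ee_pos"])).round(4))
by=np.array([.0227,1,0]);print("turn to align (tool)",(M.T@R.align_vectors([[0,.0,-1],[-1,.0227,0]],[M[:,2],M[:,0]])[0].as_rotvec()).round(3))
E
python3 d.py .5615 .012 .1
```

```text
t 1.45 pos [0.5839 0.0098 0.2212] F [-0.73 -0.06 -0.26] w 0.0007137355118014434 q [ 0.12  0.26 -0.26  1.56  0.07  1.33  1.4 ]
[[-1.0, 0.024, -0.003], [0.024, 1.0, -0.0], [0.003, -0.0, -1.0]] tool shift [0.0221 0.0017 0.1212]
turn to align (tool) [-0.    -0.003 -0.001]
```

Request:
step_arm(increments=[[[0.01, 0, 0.03], [0, -0.003, 0]], [[0.022, 0.002, 0.06], [0, -0.003, 0]], [[0.022, 0.002, 0.09], [0, -0.003, 0]], [[0.022, 0.002, 0.12], [0, -0.003, 0]], [[0.022, 0.002, 0.121], [0, -0.003, 0]]])

```text
time: 1.95
ee_pos: [0.5589, 0.0121, 0.0966]
eef_rot: [0.014, 1.0, -0.0, -0.003]
ft_force: [-0.8, -0.9, -0.7]
width: 0.0007
```

```bash
python3 d.py .5615 .012 .08;python3 - <<'E'
from h import *
for n in("scene","side"):
    c=r.camera(n);p=c["pixels"][150:330,240:440];cv2.imwrite(f"pics/{n}1.png",cv2.resize(p,None,fx=3,fy=3,interpolation=2))
E
```

```text
t 1.95 pos [0.5589 0.0121 0.0966] F [-0.78 -0.95 -0.68] w 0.0006590900364047971 q [ 0.12  0.31 -0.26  1.77  0.09  1.08  1.37]
[[-1.0, 0.027, -0.006], [0.027, 1.0, -0.001], [0.006, -0.001, -1.0]] tool shift [-0.0027 -0.      0.0166]
turn to align (tool) [-0.001 -0.006 -0.005]
```

View pics/scene1.png

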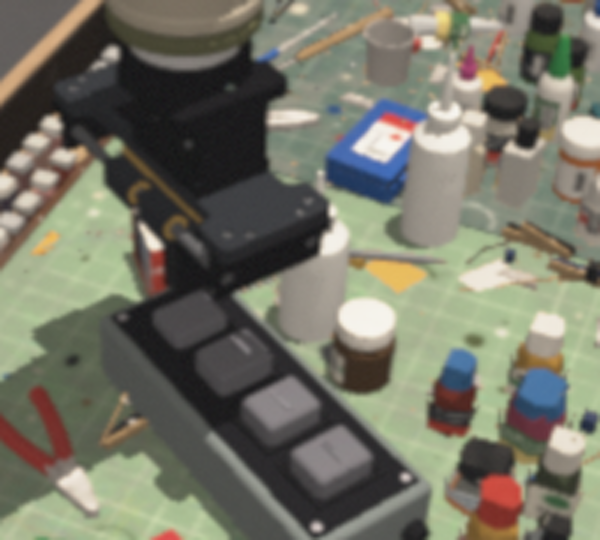

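View pics/side1.png

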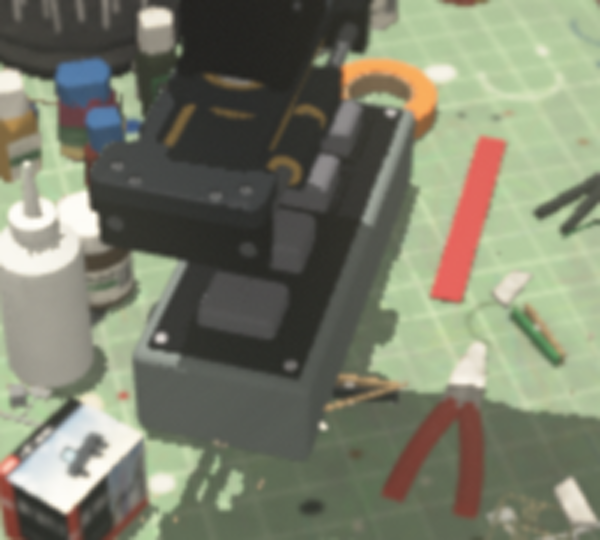

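The gripper hangs over key 1 with its long side along the row, and the body is clear of the bottle and carton. I'll centre it and come down gently while reading the force.

Request:
step_arm(increments=[[[-0.0025, 0, 0.003], [0, -0.006, 0]], [[-0.0025, 0, 0.006], [0, -0.006, 0]], [[-0.0025, 0, 0.01], [0, -0.006, 0]], [[-0.0025, 0, 0.01], [0, -0.006, 0]], [[-0.0025, 0, 0.01], [0, -0.006, 0]]])

```text
time: 2.55
ee_pos: [0.5641, 0.0123, 0.0907]
eef_rot: [0.013, 1.0, -0.0, 0.003]
ft_force: [-0.3, -0.2, -0.1]
width: 0.0005
```

Request:
step_arm(increments=[[[0, 0, 0], [0, 0, 0]], [[0, 0, 0], [0, 0, 0]]])

```text
time: 2.75
ee_pos: [0.5642, 0.0123, 0.0909]
eef_rot: [0.013, 1.0, -0.0, 0.003]
ft_force: [-0.5, 0.2, 0.1]
width: 0.0007
```

```bash
python3 d.py .5615 .012 .0765
```

```text
t 2.75 pos [0.5642 0.0123 0.0909] F [-0.54  0.2   0.07] w 0.0006618737218891011 q [ 0.12  0.32 -0.26  1.77  0.09  1.05  1.37]
[[-1.0, 0.026, 0.006], [0.026, 1.0, -0.0], [-0.006, -0.0, -1.0]] tool shift [ 0.0028 -0.0004  0.0144]
turn to align (tool) [-0.     0.006 -0.004]
```

Request:
step_arm(increments=[[[0.002, 0, 0.003], [0, 0, 0]], [[0.003, 0, 0.006], [0, 0.004, 0]], [[0.003, 0, 0.01], [0, 0.004, 0]], [[0.003, 0, 0.01], [0, 0.004, 0]]])

```text
time: 3.15
ee_pos: [0.5608, 0.0124, 0.0801]
eef_rot: [0.013, 1.0, -0.0, 0.0]
ft_force: [0.0, 0.2, 0.0]
width: 0.0005
```

Request:
step_arm(increments=[[[0, 0, 0], [0, 0, 0]], [[0, 0, 0], [0, 0, 0]]])

```text
time: 3.35
ee_pos: [0.5607, 0.0124, 0.08]
eef_rot: [0.013, 1.0, -0.0, 0.0]
ft_force: [0.1, 0.1, 1.2]
width: 0.0007
```

```bash
python3 d.py .5615 .012 .0765
```

```text
t 3.35 pos [0.5607 0.0124 0.08  ] F [0.05 0.13 1.24] w 0.0007368337685327334 q [ 0.12  0.33 -0.26  1.79  0.1   1.04  1.37]
[[-1.0, 0.026, 0.001], [0.026, 1.0, -0.0], [-0.001, -0.0, -1.0]] tool shift [-0.0008 -0.0004  0.0035]
turn to align (tool) [-0.     0.001 -0.004]
```

Moves are now accurate to about 0.2 mm. I'll go down 4, 5 and then 6 mm and watch the force.

Request:
step_arm(increments=[[[0, 0, 0.002], [0, 0, 0]], [[0, 0, 0.004], [0, 0, 0]], [[0, 0, 0.005], [0, 0, 0]], [[0, 0, 0.005], [0, 0, 0]]])

```text
time: 3.75
ee_pos: [0.5606, 0.0123, 0.0748]
eef_rot: [0.013, 1.0, -0.0, 0.0]
ft_force: [0.5, 0.3, 0.9]
width: 0.0006
```

Request:
step_arm(increments=[[[0, 0, 0.0005], [0, 0, 0]], [[0, 0, 0.001], [0, 0, 0]], [[0, 0, 0.001], [0, 0, 0]]])

```text
time: 4.05
ee_pos: [0.5606, 0.0124, 0.0737]
eef_rot: [0.013, 1.0, -0.0, 0.0]
ft_force: [0.1, -0.2, -0.2]
width: 0.0003
```

Request:
step_arm(increments=[[[0, 0, 0.001], [0, 0, 0]], [[0, 0, 0.001], [0, 0, 0]]])

```text
time: 4.25
ee_pos: [0.5605, 0.0123, 0.0726]
eef_rot: [0.013, 1.0, -0.0, 0.0]
ft_force: [-0.6, -0.1, 0.0]
width: 0.0003
```

Request:
step_arm(increments=[[[0, 0, 0.001], [0, 0, 0]], [[0, 0, 0.001], [0, 0, 0]]])

```text
time: 4.45
ee_pos: [0.5606, 0.0123, 0.0717]
eef_rot: [0.013, 1.0, -0.0, 0.0]
ft_force: [-0.4, -0.2, 0.9]
width: 0.0005
```

Request:
step_arm(increments=[[[0, 0, 0.001], [0, 0, 0]], [[0, 0, 0.001], [0, 0, 0]]])

```text
time: 4.65
ee_pos: [0.5608, 0.0123, 0.0711]
eef_rot: [0.013, 1.0, -0.0, 0.0]
ft_force: [-2.4, -0.7, 6.0]
width: 0.0003
```

Request:
step_arm(increments=[[[0, 0, 0], [0, 0, 0]]])

```text
time: 4.75
ee_pos: [0.5608, 0.0124, 0.0716]
eef_rot: [0.013, 1.0, -0.0, 0.0]
ft_force: [-2.0, 0.6, 5.0]
width: 0.0006
```

Key 1 is stiff at z of about 71 mm (5-6 N, no give), so it looks latched. The other three still need a tap. I'll lift off and go to key 2.

Request:
step_arm(increments=[[[0, 0, -0.006], [0, 0, 0]], [[0, 0, -0.013], [0, 0, 0]], [[0, -0.01, -0.013], [0, 0, 0]], [[0, -0.03, -0.013], [0, 0, 0]], [[0, -0.05, -0.013], [0, 0, 0]]])

```text
time: 5.25
ee_pos: [0.5595, -0.0388, 0.0847]
eef_rot: [0.013, 1.0, -0.0, 0.001]
ft_force: [0.2, -0.2, -0.5]
width: 0.0003
```

Request:
step_arm(increments=[[[0, 0, 0], [0, 0, 0]], [[0, 0, 0], [0, 0, 0]]])

```text
time: 5.45
ee_pos: [0.5594, -0.0395, 0.0847]
eef_rot: [0.014, 1.0, -0.0, 0.0]
ft_force: [-1.4, 1.0, -0.5]
width: 0.0007
```

```bash
python3 d.py .5604 -.038 .0765
```

```text
t 5.45 pos [ 0.5594 -0.0395  0.0847] F [-1.36  0.98 -0.5 ] w 0.0007077471829641909 q [ 0.19  0.32 -0.23  1.78  0.09  1.05  1.47]
[[-1.0, 0.027, 0.001], [0.027, 1.0, -0.001], [-0.001, -0.001, -1.0]] tool shift [-0.001   0.0015  0.0082]
turn to align (tool) [-0.001  0.001 -0.005]
```

Request:
step_arm(increments=[[[0, 0.0015, 0.004], [0, 0, 0]], [[0, 0.0015, 0.007], [0, 0, 0]], [[0, 0.0015, 0.008], [0, 0, 0]], [[0, 0.0015, 0.008], [0, 0, 0]]])

```text
time: 5.85
ee_pos: [0.5593, -0.0373, 0.0765]
eef_rot: [0.013, 1.0, -0.0, 0.0]
ft_force: [-0.4, 1.3, 1.7]
width: 0.0003
```

Request:
step_arm(increments=[[[0, 0, 0.001], [0, 0, 0]], [[0, 0, 0.001], [0, 0, 0]]])

```text
time: 6.05
ee_pos: [0.5594, -0.0373, 0.0756]
eef_rot: [0.013, 1.0, -0.0, 0.0]
ft_force: [-0.8, -0.2, 2.0]
width: 0.0007
```

Request:
step_arm(increments=[[[0, 0, 0.001], [0, 0, 0]], [[0, 0, 0.001], [0, 0, 0]]])

```text
time: 6.25
ee_pos: [0.5594, -0.0373, 0.0746]
eef_rot: [0.013, 1.0, -0.0, 0.0]
ft_force: [-1.0, 0.6, 3.2]
width: 0.0007
```

Key 2 meets the finger at about 76 mm and gives like a spring (2.0 to 3.2 N over 1 mm), so it's raised. Next, key 3.

Request:
step_arm(increments=[[[0, 0, -0.006], [0, 0, 0]], [[0, 0, -0.01], [0, 0, 0]], [[0, -0.01, -0.01], [0, 0, 0]], [[0, -0.03, -0.01], [0, 0, 0]], [[0, -0.05, -0.01], [0, 0, 0]]])

```text
time: 6.75
ee_pos: [0.558, -0.0884, 0.0847]
eef_rot: [0.013, 1.0, -0.0, 0.0]
ft_force: [0.2, 0.3, 0.6]
width: 0.0005
```

Request:
step_arm(increments=[[[0, 0, 0], [0, 0, 0]], [[0, 0, 0], [0, 0, 0]]])

```text
time: 6.95
ee_pos: [0.5578, -0.0892, 0.0846]
eef_rot: [0.014, 1.0, -0.0, 0.0]
ft_force: [0.2, -0.1, 0.8]
width: 0.0006
```

```bash
python3 d.py .5592 -.088 .0765
```

```text
t 6.95 pos [ 0.5578 -0.0892  0.0846] F [ 0.16 -0.08  0.84] w 0.0006434366377708461 q [ 0.25  0.33 -0.21  1.77  0.08  1.05  1.56]
[[-1.0, 0.028, 0.001], [0.028, 1.0, -0.001], [-0.001, -0.001, -1.0]] tool shift [-0.0014  0.0012  0.0081]
turn to align (tool) [-0.001  0.001 -0.005]
```

Request:
step_arm(increments=[[[-0.001, 0.001, 0.004], [0, 0, 0]], [[-0.001, 0.001, 0.007], [0, 0, 0]], [[-0.001, 0.001, 0.008], [0, 0, 0]], [[-0.001, 0.001, 0.008], [0, 0, 0]]])

```text
time: 7.35
ee_pos: [0.5588, -0.0874, 0.0764]
eef_rot: [0.013, 1.0, -0.0, 0.0]
ft_force: [-0.6, 1.9, 1.7]
width: 0.0005
```

Request:
step_arm(increments=[[[0, 0, 0.001], [0, 0, 0]], [[0, 0, 0.001], [0, 0, 0]]])

```text
time: 7.55
ee_pos: [0.5589, -0.0874, 0.0755]
eef_rot: [0.013, 1.0, -0.0, 0.0]
ft_force: [-1.7, -0.0, 3.0]
width: 0.0002
```

Request:
step_arm(increments=[[[0, 0, 0.001], [0, 0, 0]], [[0, 0, 0.001], [0, 0, 0]]])

```text
time: 7.75
ee_pos: [0.5589, -0.0874, 0.0746]
eef_rot: [0.013, 1.0, -0.0, 0.0]
ft_force: [-1.6, 0.5, 2.9]
width: 0.0002
```

Key 3 is raised too (about 3 N at 75 mm, and it gives). On to key 4.

Request:
step_arm(increments=[[[0, 0, -0.006], [0, 0, 0]], [[0, 0, -0.01], [0, 0, 0]], [[0, -0.01, -0.01], [0, 0, 0]], [[0, -0.03, -0.01], [0, 0, 0]], [[0, -0.05, -0.01], [0, 0, 0]]])

```text
time: 8.25
ee_pos: [0.5574, -0.1386, 0.0846]
eef_rot: [0.013, 1.0, -0.0, 0.0]
ft_force: [-0.0, -0.4, 0.5]
width: 0.0005
```

Request:
step_arm(increments=[[[0, 0, 0], [0, 0, 0]], [[0, 0, 0], [0, 0, 0]]])

```text
time: 8.45
ee_pos: [0.5572, -0.1393, 0.0844]
eef_rot: [0.014, 1.0, -0.0, 0.0]
ft_force: [0.3, 0.0, 0.6]
width: 0.0006
```

```bash
python3 d.py .5581 -.138 .0765
```

```text
t 8.45 pos [ 0.5572 -0.1393  0.0844] F [0.29 0.01 0.58] w 0.0005623792100253961 q [ 0.32  0.35 -0.18  1.75  0.07  1.05  1.66]
[[-1.0, 0.027, 0.0], [0.027, 1.0, -0.001], [-0.0, -0.001, -1.0]] tool shift [-0.0009  0.0014  0.0079]
turn to align (tool) [-0.001  0.    -0.005]
```

Request:
step_arm(increments=[[[-0.001, 0.001, 0.004], [0, 0, 0]], [[-0.001, 0.001, 0.007], [0, 0, 0]], [[-0.001, 0.001, 0.008], [0, 0, 0]], [[-0.001, 0.001, 0.008], [0, 0, 0]]])

```text
time: 8.85
ee_pos: [0.5583, -0.1375, 0.0763]
eef_rot: [0.013, 1.0, -0.0, 0.0]
ft_force: [0.4, 1.3, 2.2]
width: 0.0006
```

Request:
step_arm(increments=[[[0, 0, 0.001], [0, 0, 0]], [[0, 0, 0.001], [0, 0, 0]]])

```text
time: 9.05
ee_pos: [0.5583, -0.1375, 0.0754]
eef_rot: [0.013, 1.0, -0.0, 0.0]
ft_force: [-0.9, -0.2, 2.4]
width: 0.0003
```

Request:
step_arm(increments=[[[0, 0, 0.001], [0, 0, 0]], [[0, 0, 0.001], [0, 0, 0]]])

```text
time: 9.25
ee_pos: [0.5584, -0.1376, 0.0744]
eef_rot: [0.013, 1.0, -0.0, 0.0]
ft_force: [-1.2, 0.1, 3.7]
width: 0.0007
```

Key 4 is raised as well, so key 1 is the latched one. I'll lift well clear and go back to it.

Request:
step_arm(increments=[[[0, 0, -0.01], [0, 0, 0]], [[0, 0, -0.02], [0, 0, 0]], [[0, 0.02, -0.02], [0, 0, 0]], [[0, 0.05, -0.02], [0, 0, 0]], [[0, 0.08, -0.02], [0, 0, 0]]])

```text
time: 9.75
ee_pos: [0.5607, -0.0571, 0.0955]
eef_rot: [0.014, 1.0, -0.0, 0.001]
ft_force: [0.5, -0.3, -0.3]
width: 0.0002
```

Request:
step_arm(increments=[[[0, 0.03, 0], [0, 0, 0]], [[0, 0.06, 0], [0, 0, 0]], [[0, 0.07, 0], [0, 0, 0]], [[0, 0.07, 0], [0, 0, 0]], [[0, 0.07, 0], [0, 0, 0]]])

```text
time: 10.25
ee_pos: [0.5628, 0.0113, 0.0957]
eef_rot: [0.014, 1.0, -0.001, 0.001]
ft_force: [0.1, -0.7, 0.8]
width: 0.0008
```

```bash
python3 d.py .5615 .012 .075
```

```text
t 10.25 pos [0.5628 0.0113 0.0957] F [ 0.06 -0.74  0.79] w 0.000842160699649997 q [ 0.12  0.32 -0.26  1.77  0.09  1.07  1.37]
[[-1.0, 0.029, 0.002], [0.029, 1.0, -0.001], [-0.002, -0.001, -1.0]] tool shift [0.0014 0.0007 0.0207]
turn to align (tool) [-0.001  0.002 -0.006]
```

Request:
step_arm(increments=[[[0.001, 0, 0.007], [0, 0, 0]], [[0.001, 0, 0.014], [0, 0, 0]], [[0.001, 0, 0.022], [0, 0, 0]], [[0.001, 0, 0.022], [0, 0, 0]]])

```text
time: 10.65
ee_pos: [0.5613, 0.0107, 0.0723]
eef_rot: [0.015, 1.0, -0.001, 0.0]
ft_force: [0.7, -0.4, -0.1]
width: 0.0004
```

Request:
step_arm(increments=[[[0, 0, 0.002], [0, 0, 0]], [[0, 0, 0.003], [0, 0, 0]], [[0, 0, 0.004], [0, 0, 0]], [[0, 0, 0.004], [0, 0, 0]]])

```text
time: 11.05
ee_pos: [0.5618, 0.0108, 0.0692]
eef_rot: [0.015, 1.0, -0.001, 0.001]
ft_force: [-2.7, 0.3, 8.4]
width: 0.0005
```

Request:
step_arm(increments=[[[0, 0, 0.001], [0, 0, 0]], [[0, 0, 0.002], [0, 0, 0]], [[0, 0, 0.002], [0, 0, 0]]])

```text
time: 11.35
ee_pos: [0.5619, 0.0108, 0.0681]
eef_rot: [0.015, 1.0, -0.001, 0.001]
ft_force: [-4.5, -0.1, 10.0]
width: 0.0006
```

Request:
step_arm(increments=[[[0, 0, 0.002], [0, 0, 0]], [[0, 0, 0.003], [0, 0, 0]], [[0, 0, 0.003], [0, 0, 0]]])

```text
time: 11.65
ee_pos: [0.562, 0.0108, 0.0664]
eef_rot: [0.015, 1.0, -0.001, 0.001]
ft_force: [-5.9, -0.8, 13.4]
width: 0.0004
```

Request:
step_arm(increments=[[[0, 0, 0.002], [0, 0, 0]], [[0, 0, 0.002], [0, 0, 0]]])

```text
time: 11.85
ee_pos: [0.5622, 0.0108, 0.0663]
eef_rot: [0.015, 1.0, -0.001, 0.001]
ft_force: [-8.3, -1.6, 20.0]
width: 0.0004
```

It's at the stop: z 66.3 mm, with the force rising sharply to 20 N. I'll let go and rise.

Request:
step_arm(increments=[[[0, 0, -0.008], [0, 0, 0]], [[0, 0, -0.016], [0, 0, 0]], [[0, 0, -0.035], [0, 0, 0]], [[0, 0, -0.06], [0, 0, 0]], [[0, 0, -0.09], [0, 0, 0]]])

```text
time: 12.35
ee_pos: [0.5613, 0.0109, 0.1564]
eef_rot: [0.015, 1.0, -0.001, 0.0]
ft_force: [-0.2, 0.0, -0.5]
width: 0.0006
```

Request:
step_arm(increments=[[[0.01, 0, -0.03], [0, 0, 0]], [[0.03, 0, -0.05], [0, 0, 0]], [[0.05, 0, -0.06], [0, 0, 0]], [[0.05, 0, -0.06], [0, 0, 0]], [[0.05, 0, -0.06], [0, 0, 0]]])

```text
time: 12.85
ee_pos: [0.5114, 0.0125, 0.2165]
eef_rot: [0.015, 1.0, -0.001, 0.001]
ft_force: [0.6, -0.3, 0.3]
width: 0.0005
```

```bash
python3 d.py .5615 .012 .075
python3 - <<'E'
from h import *
o=[]
for n,(y,x) in {"scene":(220,250),"side":(165,270)}.items():
    c=r.camera(n);p=c["pixels"];q=cv2.imread(f"pics/{n}0.png")
    o.append(np.vstack([cv2.resize(i[y:y+130,x:x+130],None,fx=2.3,fy=2.3,interpolation=2) for i in(q,p)]))
cv2.imwrite("pics/end.png",np.hstack(o))
E
```

```text
t 12.85 pos [0.5114 0.0125 0.2165] F [ 0.56 -0.34  0.34] w 0.00047398864228340523 q [ 0.14  0.1  -0.27  1.75  0.03  1.29  1.4 ]
[[-1.0, 0.03, 0.001], [0.03, 1.0, -0.002], [-0.001, -0.002, -1.0]] tool shift [-0.0499  0.0014  0.1416]
turn to align (tool) [-0.002  0.001 -0.007]
```

View pics/end.png

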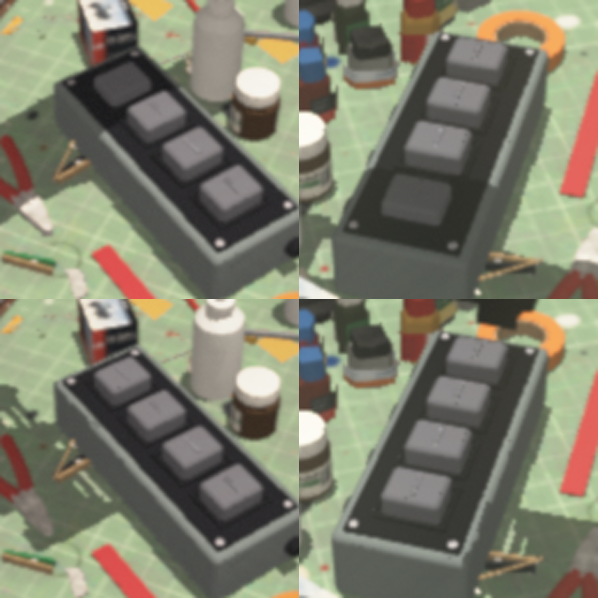

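The upper pictures are from before and the lower ones from now. Key 1 (scene view near (122,380), side view near (415,490)) now stands as tall as the other three, and nothing around the box has moved. The gripper is clear and the force is near zero.

```bash
python3 -c "
from bench import r
print(r.close_job())"
```

```text
the job is handed in; nothing more can be done
None
```

Key 1, the leftmost, was the latched one. I pressed it to its stop and let go, and it popped up. The job was handed in at about 13 s of the 54 s allowed.

- **Taps, left to right:** Key 1 gave nothing until about 71 mm, then was stiff at 5–6 N. Keys 2, 3 and 4 met the finger at about 76 mm and gave like springs. They were pushed less than 2 mm, at about 3–4 N.
- **Release:** I pressed key 1 down to 66.3 mm. The last reading was 20 N, above the 12–15 N given, because I pushed a little past the stop.
- **Last checks:** Camera pictures show key 1 now as tall as the other three, and nothing around the box has moved. I judged the key heights by eye against the earlier pictures and did not measure them again. The gripper ended clear of everything, with the force near zero.

No check failed. The only disagreement was an early move that came out about 4 mm off, because I started it from a reading taken while the arm was still moving. I corrected it before touching any key.

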